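# Clip the gouge into the honing cradle

## Task

Get the carving gouge ready for honing: lift it off its hook and lay it down flat on the bench, letting go of it. Then take it again and press it down into the honing cradle, shank in the open notch and handle down past the sprung jaw until it sits fully home and the jaw has closed over it. Do not drop it, and leave the wax tin, the rosette and the brush where they are.

Things in the scene. Friction and masses are not known exactly. Their poses are not given: they have to be found in the camera images.
- gouge: Loose carving gouge, 0.13 kg, 258 mm long. Origin on its axis, x along it to the blade. Round dark wood handle, diameter 24 mm, x -115 to +30; hexagonal steel bolster 24 across flats to +38 (stops rolling); round steel shank, diameter 10, to +117; flat blade 16 wide, 4 thick, to +143. Balances at x = -7. Lying on the bench its axis is 12 mm up.
- stand: Fixed tool stand; origin on the bench below the hung gouge's origin, x along it to the blade. Block 100 x 100 mm, 16 high, centred at y = +20. J-hook of 4 mm steel strap, x -37 to +23: back plate (inner face y = +14.5) up to z = 108, floor z = 73, front lip (y = -14.5) up to z = 93; open above. It hides the middle of the handle; the rear end sticks out at -x.
- hook_seat (a point): Where the origin of the hung gouge lies: 85 mm above the origin of the stand, same axes.
- cradle: Fixed honing cradle; origin on the bench below the seat, x to the blade end. Ply base 215 x 90 mm, 14 high. Fork clip for the handle, x -88 to -56: floor z = 33, rigid steel prong (inner face y = -13) up to z = 55 and flared to 70, sprung jaw at +y. Notch for the shank, x +66 to +78: floor z = 40, walls y = +-9 up to 50, flared to 58. Between them is finger room.
- seat (a point): Where the origin of the gouge must come: on the axis of clip and notch, 45 mm above the origin of the cradle, same axes.
- jaw (a joint): Hinge of the jaw, rad: 0 closed, grows as it swings outwards (to +y of the cradle), sprung towards 0. It must swing out about 0.13 to let the handle pass, which takes a push of some 8 to 16 N down on the gouge.
- jaw_nose (a point): Centre of the jaw's round nose (radius 4 mm, 30 long along x), at x = -72, y = +13, z = 55 mm of the cradle when closed: it overhangs the handle's edge by 3 mm. A lead-in plate slopes up and outwards from it.
- tin: Bystander: flat round metal wax tin, 76 mm across, 36 high; origin under its centre.
- rosette: Bystander: carved wooden rosette, 96 mm across, 21 high; origin under its centre.
- brush: Bystander: wooden bench brush lying flat; origin under its middle.
Not all that is in view belongs to the job. Of the things shaped like the stand, the wooden one is meant.

How it is judged:
By the outcome, as a careful person would: the job done as asked, in the order asked, and still so for the second after the job is handed in, with the robot touching nothing.
It also fails if it takes over 54 s, if anything falls off the work surface, if the arm or the gripper's body presses on something with over 40 N, if the wrist force passes 120 N, or if a joint passes its speed limit or range.

## Robot

A 6-joint arm with a two-finger parallel gripper is mounted at the origin on the work surface. World frame = base frame: x ahead of the robot, y to its left, z up, the work surface at z = 0. Lengths are in m, angles in degrees, forces in N, time in s.
With the tool pointing down it reaches from about 0.4 to 0.825 m from the base axis. Payload 7 kg.
Tool frame: the origin (TCP) lies midway between the tips of the shut fingers; the grasp point (between the pads) lies 19 mm behind it (r.grip_depth is the distance from the TCP to the grasp point, in m); z points along the fingers, y is the line along which they close (so a half turn about z gives the same grasp; the last joint's range is limited). The gripper opens to 88 mm and grips with 3 to 60 N. Pads are 19 mm wide; open, the fingers measure 130 mm over their backs; the gripper's body (78 mm by 193 mm) begins 47 mm behind the grasp point.
Start: joints at [-50.529, 20.546, 0.682, 0, -70.136, -16.507], TCP at [0.263, -0.621, 0.227] pointing down, gripper open.
Joint ranges: [-176.03, 176.03], [-82.01, 121.73], [-58.28, 71.71], [-173.87, 95.51], [-174.79, -0.11], [-173.66, 173.66]. Speed limits (degrees/s): [136.94, 136.94, 172.46, 180, 180, 180].

## Interface

Orientations are given as [roll, pitch, yaw] about the fixed x, y, z axes, in that order (R = Rz(yaw) Ry(pitch) Rx(roll)).
In Python, from plant import r, capture, close_job, search_frame, outline_of gives the robot as it stands.
- The arm moves only by the shell command python3 -m creep 'ROWS' [FORCE]. ROWS is JSON, a list of rows, each a list of 7 numbers: the finger opening in mm, from 0 to 87.6, then the shift along the world's x, y, z in units of 25 mm (1.0 is 25 mm), then the turn, a rotation vector about the world's x, y, z in degrees. In form: [[hand, x, y, z, ax, ay, az], ...]. A call has 1 to 8 rows; each row shifts and turns the commanded pose from where the row before left it; what a row does not reach is not made up. A row lasts 1/12 s, in which the tool goes at most 41.7 mm and 7.16 degrees, less where a joint would pass 70% of its speed; a pose out of reach is approached as far as the arm can. A call is refused whole if a number of a shift passes 1 or a number of a turn 7.16, either way. A call with a gripper value outside its range is refused whole. The fingers move at their own pace and stop on an object; FORCE is the grip in N (left out, the last holds). Time passes only in rows, so rows that do not move let the fingers close. It gives the time, the measured TCP pose, the force, the opening and the grip force at its end, in the units of the state.
- r.get_state(): the state, without advancing time (a new reading comes with each control period).
- capture(name): name is "scene" or "top"; returns a dict with "frame" (420x560x3 uint8, red, green, blue), "K" (3x3 intrinsics, pixels), "origin" and "rotation" of the camera in the world. Camera axes: x right, y down, z forward; pixel columns grow to the right and rows downward; lengths in m; the calibration is good to about 2 mm. A picture is of the moment at which its call begins. There is no depth.
- close_job(): hands the job in; it is judged then, once.
Trained networks look in a picture, given as the dict that the camera call returned (one of the last four; its "shot" number tells which), for a name from the list of things; names that differ only in an ending like _2 or _b are one class to them, and where a whole thing is asked for, a point or a joint stands for the part that bears it (a point fixed in the world has none). Each returns a list of dicts, best first, with "conf" (0 to 1); they miss things now and then, are a little off and sometimes report something else, mostly with a low value. They report only what shows in the picture. A call takes as long as a camera call. They do not tell look-alikes from the thing itself.
- search_frame(picture, target): "bbox" ([left, top, right, bottom] in pixels, round what is visible of it).
- outline_of(picture, target): "region" (420x560 bool, what is visible of it) and "bbox" ([left, top, right, bottom] in pixels, round what is visible of it).
The state is a dict: "time_s": time; "joints": joint angles; "qd": joint speeds; "joint_torque": joint torques, N m; "tcp_pos": TCP position; "eef_rot": TCP orientation; "contact_force": force on the tool from outside, world axes, zero at the start; "moment": the same for the moment, N m; "gripper_width": finger opening in m; "gripper_force": force on a finger pad.
Only numpy, scipy, OpenCV 4.12 (cv2) and the standard library are available. Lean on these libraries where they do the work, as an engineer would, in place of code of your own. Each camera call takes 0.05 s, during which the arm holds its last target. There are 200 camera calls.

## Working session

There is one attempt and no reset: what is moved stays moved. The work goes in short steps, Python scripts to look and compute and a shell command to move; the robot and the scene stay as the last step left them, time stands still between calls to the robot, and variables do not carry over. Pictures are saved under pics/ and viewed, at most 10 in all, crops included, and the job is handed in when it is done.

```bash
ls; mkdir -p pics; cat > h.py <<'E'
import numpy as np, cv2
from plant import r, capture, close_job, search_frame, outline_of
def save(c,n,crop=None,s=1):
    f=c["frame"][:,:,::-1]
    if crop: f=f[crop[1]:crop[3],crop[0]:crop[2]]
    cv2.imwrite("pics/"+n+".png",cv2.resize(f,None,fx=s,fy=s,interpolation=cv2.INTER_CUBIC))
def ray(c,uv):
    d=np.linalg.inv(c["K"])@np.array([uv[0],uv[1],1.]); return np.array(c["origin"]),np.array(c["rotation"])@d
def onz(c,uv,z):
    o,d=ray(c,uv); return o+d*(z-o[2])/d[2]
def proj(c,P):
    p=(np.atleast_2d(P)-np.array(c["origin"]))@np.array(c["rotation"]); q=p@np.array(c["K"]).T; return q[:,:2]/q[:,2:]
def st():
    s=r.get_state(); print(round(s["time_s"],2),np.round(s["tcp_pos"],4),np.round(s["eef_rot"],2),np.round(s["contact_force"],1),round(s["gripper_width"],4),s["gripper_force"])
E
python3 - <<'E'
from h import *
st()
a=capture("scene");b=capture("top")
for c,n in((a,"scene"),(b,"top")):
    save(c,n+"0",s=1.4); print(n,np.round(c["origin"],3),np.round(c["rotation"],3).tolist(),np.round(c["K"],1).tolist())
    for t in("gouge","stand","cradle","jaw","tin","rosette","brush"):
        print(t,[(round(x["conf"],2),np.round(x["bbox"]).tolist()) for x in search_frame(c,t)])
E
```

```text
pics
0.0 [ 0.2631 -0.6211  0.2256] [ 1.7990e+02 -1.0000e-02 -1.5704e+02] [-0.7  0.2 -0.6] 0.0878 0.0
scene [1.006 0.403 0.927] [-144.846, 0.242, 134.24] [[425.3, 0.0, 280.4], [0.0, 425.3, 206.6], [0.0, 0.0, 1.0]]
gouge [(0.63, [309.0, 221.0, 388.0, 304.0])]
stand [(0.8, [334.0, 244.0, 384.0, 304.0]), (0.76, [398.0, 222.0, 452.0, 281.0]), (0.57, [332.0, 363.0, 398.0, 419.0])]
cradle [(0.74, [179.0, 147.0, 263.0, 208.0])]
jaw []
tin [(0.69, [152.0, 144.0, 186.0, 168.0])]
rosette [(0.7, [199.0, 242.0, 243.0, 274.0])]
brush [(0.87, [366.0, 319.0, 448.0, 396.0])]
top [0.415 0.007 0.966] [-167.544, 0.067, -92.293] [[383.2, 0.0, 280.3], [0.0, 383.2, 204.3], [0.0, 0.0, 1.0]]
gouge [(0.64, [193.0, 167.0, 207.0, 276.0])]
stand [(0.94, [140.0, 274.0, 183.0, 325.0]), (0.83, [176.0, 211.0, 219.0, 253.0]), (0.66, [108.0, 135.0, 149.0, 181.0]), (0.54, [284.0, 141.0, 318.0, 172.0])]
cradle [(0.57, [347.0, 172.0, 394.0, 262.0])]
jaw [(0.56, [357.0, 231.0, 370.0, 246.0])]
tin [(0.91, [422.0, 174.0, 454.0, 206.0])]
rosette [(0.85, [285.0, 141.0, 317.0, 175.0]), (0.56, [176.0, 213.0, 219.0, 252.0])]
brush [(0.94, [82.0, 201.0, 162.0, 216.0])]
```

```bash
python3 - <<'E'
s=open('h.py').read()
s=s.replace('def save','from scipy.spatial.transform import Rotation as Ro\n_cap=capture\ndef capture(n):\n    return _cap(n)\ndef RR(c): return Ro.from_euler("xyz",c["rotation"],degrees=True).as_matrix()\ndef save',1).replace('np.array(c["rotation"])','RR(c)')
open('h.py','w').write(s)
E
```

```text
(no output)
```

View pics/top0.png

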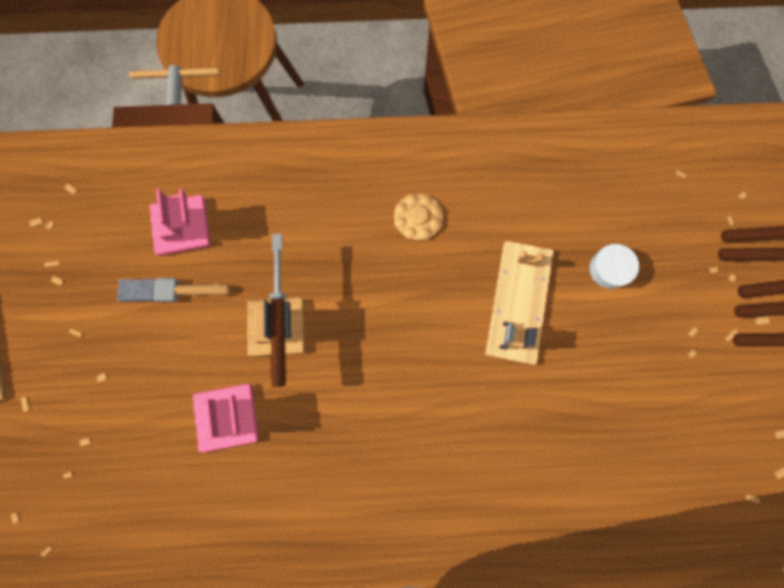

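View pics/scene0.png

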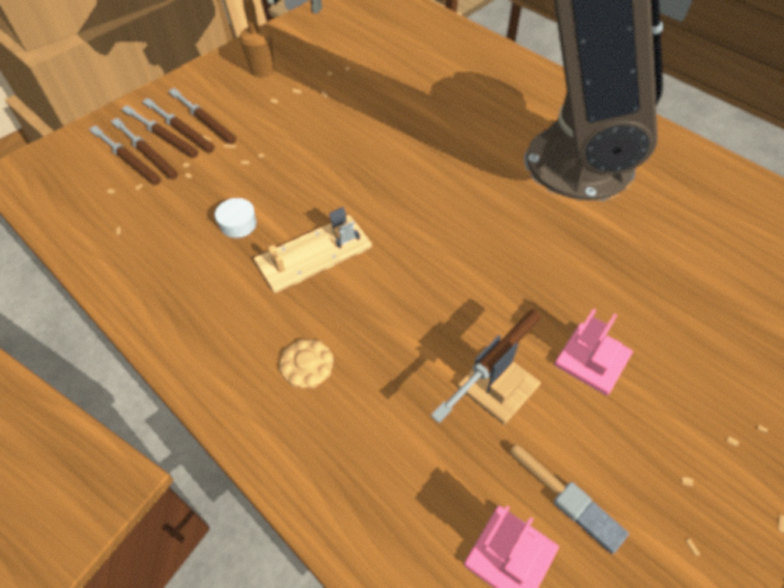

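Top view: the wooden stand is at (197,232) px (unscaled), with the gouge's blade up the image (+x) and its rear end at (198,274). The two pink stands are decoys. The cradle is at (370,217), notch end up, clip end at (368,240), dark jaw on the left. The scene view agrees, with the tin, rosette and brush clear of both.

```bash
cat > fit.py <<'E'
from h import *
from scipy.optimize import minimize
def box(x0,x1,y0,y1,z0,z1): return np.array([[x,y,z] for x in(x0,x1) for y in(y0,y1) for z in(z0,z1)])/1e3
def cyl(x0,x1,rad): 
    t=np.linspace(0,2*np.pi,16,False); return np.array([[x,rad*np.cos(a),rad*np.sin(a)] for x in(x0,x1) for a in t])/1e3
GOUGE=[cyl(-115,30,12),cyl(30,38,13),cyl(38,117,5),box(117,143,-8,8,-2,2)]
STAND=[box(-50,50,-30,70,0,16),box(-37,23,14.5,18.5,0,108),box(-37,23,-18.5,-14.5,69,93),box(-37,23,-18,18,69,73)]
CRADLE=[box(-107.5,107.5,-45,45,0,14),box(-88,-56,-17,-13,14,70),box(-88,-56,13,20,14,62),box(66,78,-15,-9,14,58),box(66,78,9,15,14,58)]
def T(p,parts):  # x,y,z,yaw,pitch
    R=Ro.from_euler("ZY",[p[3],p[4]]).as_matrix(); return [q@R.T+p[:3] for q in parts]
S=4
def render(c,parts):
    m=np.zeros((420*S,560*S),np.uint8)
    for q in parts:
        uv=((proj(c,q)+.5)*S-.5); cv2.fillConvexPoly(m,cv2.convexHull(np.round(uv).astype(np.int32)),1)
    return cv2.resize(m.astype(np.float32),(560,420),interpolation=cv2.INTER_AREA)
def fit(obs,parts,p0,free,steps):
    """obs: [(cam,mask)]; masks compared by IoU"""
    p0=np.array(p0,float)
    def f(v):
        p=p0.copy(); p[free]=p0[free]+v*np.array(steps); e=0
        for c,m in obs:
            g=render(c,T(p,parts)); e+=1-np.minimum(g,m).sum()/np.maximum(g,m).sum()
        return e
    n=len(free); sim=np.vstack([np.zeros(n),np.eye(n)])
    best=minimize(f,np.zeros(n),method="Nelder-Mead",options=dict(initial_simplex=sim,xatol=.01,fatol=1e-4,maxiter=300))
    p=p0.copy(); p[free]+=best.x*np.array(steps); return p,best.fun
E
cat > m1.py <<'E'
from fit import *
a=capture("scene");b=capture("top")
def out(c,t,near):
    L=outline_of(c,t); 
    L=sorted(L,key=lambda x:np.hypot(*(np.array([(x["bbox"][0]+x["bbox"][2])/2,(x["bbox"][1]+x["bbox"][3])/2])-near)))
    print(t,len(L),L and (L[0]["conf"],np.round(L[0]["bbox"])))
    return L[0]["region"].astype(np.float32) if L else None
for t,parts,nb,na,z in(("gouge",GOUGE,(198,220),(348,262),.085),("stand",STAND,(197,232),(359,274),0),("cradle",CRADLE,(370,217),(221,178),0)):
    ob={"top":(b,out(b,t,nb)),"scene":(a,out(a,t,na))}
    c0=onz(b,nb,z if z else .01)
    p0=[c0[0],c0[1],z,0 if t!="cradle" else -.15,0]
    for ks in(("top",),("scene",),("top","scene")):
        obs=[ob[k] for k in ks if ob[k][1] is not None]
        if not obs: continue
        p,e=fit(obs,parts,p0,[0,1,3],[.02,.02,.1]); print(ks,np.round(p[:3]*1e3,1),np.round(np.degrees(p[3]),2),round(e,3))
    if t=="gouge":
        p,e=fit(obs,parts,p,[0,1,2,3,4],[.005,.005,.01,.03,.05]); print("5dof",np.round(p[:3]*1e3,1),np.degrees(p[3:]),e)
    for k in("top","scene"):
        c,m=ob[k]
        for q in T(p,parts):
            cv2.polylines(c["frame"],[cv2.convexHull(np.round(proj(c,q)).astype(np.int32))],True,(0,255,0),1)
for t,uv,z in(("tin",(438,190),.036),("rosette",(301,158),.02),("brush",(122,208),.02)): print(t,onz(b,uv,z))
f=np.hstack([b["frame"][130:290,160:420],a["frame"][130:310,170:400][:160]])
cv2.imwrite("pics/fit.png",cv2.resize(f[:,:,::-1],None,fx=1.6,fy=1.6,interpolation=cv2.INTER_CUBIC))
E
python3 m1.py
```

```text
gouge 1 (0.84, array([193., 170., 204., 276.]))
gouge 1 (0.58, array([307., 221., 388., 303.]))
('top',) [566.6 193.4  85. ] 0.74 0.09
('scene',) [567.3 194.4  85. ] 1.22 0.121
('top', 'scene') [566.4 193.8  85. ] 1.19 0.226
5dof [566.6 193.8  82.9] [1.11275403 0.38880361] 0.2105838656425476
stand 3 (0.71, array([175., 212., 218., 254.]))
stand 3 (0.84, array([334., 240., 383., 306.]))
('top',) [561.3 193.    0. ] 0.85 0.284
('scene',) [563.1 194.8   0. ] 1.86 0.268
('top', 'scene') [562.  193.3   0. ] 1.9 0.563
cradle 1 (0.71, array([345., 171., 396., 264.]))
cradle 1 (0.62, array([182., 148., 266., 210.]))
('top',) [ 589.1 -228.6    0. ] -14.32 0.038
('scene',) [ 589.9 -229.5    0. ] -13.39 0.041
('top', 'scene') [ 589.6 -228.7    0. ] -13.65 0.082
tin [ 0.64149558 -0.39577086  0.036     ]
rosette [ 0.7451706  -0.05838392  0.02      ]
brush [0.63080737 0.39987405 0.02      ]
```

```bash

python3 -m creep '[[87.6,0.6,1,0,0,0,-1],[87.6,0.6,1,0,0,0,-1],[87.6,0.6,1,0,0,0,-1],[87.6,0.6,1,0,0,0,-1],[87.6,0.6,1,0,0,0,-1],[87.6,0.6,1,0,0,0,-1],[87.6,0.6,1,0,0,0,-1],[87.6,0.6,1,0,0,0,-1]]'
python3 -m creep '[[87.6,0.6,1,0,0,0,-1],[87.6,0.6,1,0,0,0,-1],[87.6,0.6,1,0,0,0,-1],[87.6,0.6,1,0,0,0,-1],[87.6,0.6,1,0,0,0,-1],[87.6,0.6,1,0,0,0,-1],[87.6,0.6,1,0,0,0,-1],[87.6,0.6,1,0,0,0,-1]]'
python3 -m creep '[[87.6,0,1,0,0,0,-1],[87.6,0,1,0,0,0,-1],[87.6,0,1,0,0,0,-1],[87.6,0,1,0,0,0,-1],[87.6,0,1,0,0,0,-1],[87.6,0,1,0,0,0,-1],[87.6,0,1,0,0,0,0],[87.6,0,1,0,0,0,0]]'
python3 -m creep '[[87.6,0,1,0,0,0,0],[87.6,0,1,0,0,0,0],[87.6,0,1,0,0,0,0],[87.6,0,1,0,0,0,0],[87.6,0,1,0,0,0,0],[87.6,0,1,0,0,0,0],[87.6,0,1,0,0,0,0],[87.6,0,1,0,0,0,0]]'
```

```text
time_s: 1.87
tcp_pos: [0.3839, -0.4203, 0.2268]
eef_rot: [-180.0, 0.0, -165.1]
contact_force: [0.5, 0.7, 0.1]
gripper_width: 0.088
gripper_force: 0.0
time_s: 2.53
tcp_pos: [0.5039, -0.2202, 0.2269]
eef_rot: [-180.0, 0.0, -173.1]
contact_force: [0.4, -0.0, -1.3]
gripper_width: 0.0877
gripper_force: 0.0
time_s: 3.2
tcp_pos: [0.5032, -0.0203, 0.2269]
eef_rot: [180.0, 0.0, -179.0]
contact_force: [0.0, -0.1, -0.2]
gripper_width: 0.0877
gripper_force: 0.0
time_s: 3.87
tcp_pos: [0.5032, 0.1798, 0.2268]
eef_rot: [180.0, 0.0, -179.0]
contact_force: [0.9, -0.1, -0.4]
gripper_width: 0.0878
gripper_force: 0.0
```

View pics/fit.png

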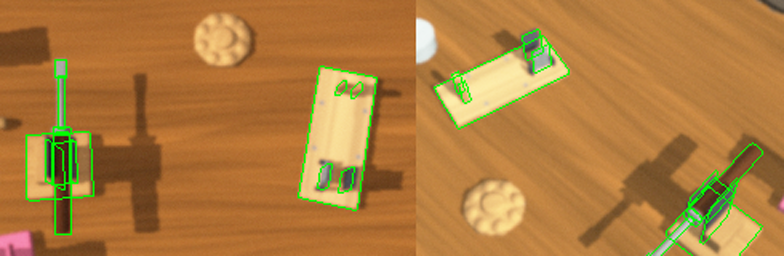

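The overlay outlines sit on the gouge and cradle in both views, so the fits hold. Next I descend on the rear of the handle, behind the hook.

```bash

python3 -m creep '[[70,0.2,0.52,-0.8,0,0,0],[60,0,0,-1,0,0,0],[60,0,0,-1,0,0,0],[60,0,0,-1,0,0,0],[60,0,0,-1,0,0,0],[60,0,0,-0.8,0,0,0],[60,0,0,-0.45,0,0,0],[60,0,0,0,0,0,0]]'
python3 - <<'E'
from h import *
st(); a=capture("scene"); b=capture("top")
f=np.hstack([b["frame"][120:320,100:300],a["frame"][180:380,260:460]])
cv2.imwrite("pics/g1.png",cv2.resize(f[:,:,::-1],None,fx=2,fy=2,interpolation=cv2.INTER_CUBIC))
E
```

```text
time_s: 4.53
tcp_pos: [0.5069, 0.1905, 0.0727]
eef_rot: [-179.9, -0.2, -179.1]
contact_force: [-0.4, -0.5, 0.6]
gripper_width: 0.06
gripper_force: 0.0
4.53 [0.5069 0.1905 0.0727] [-179.85   -0.22 -179.06] [-0.4 -0.5  0.6] 0.06 0.0
```

View pics/g1.png

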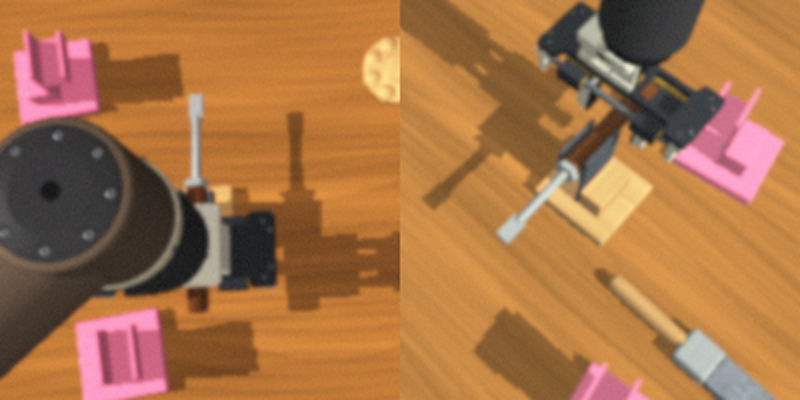

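The gripper straddles the rear handle behind the hook, clear of the stand, so I close and lift.

```bash

python3 -m creep '[[40,0.04,0.1,0.05,0,0,0],[20,0,0,0,0,0,0],[15,0,0,0,0,0,0],[10,0,0,0,0,0,0],[10,0,0,0,0,0,0],[10,0,0,0,0,0,0]]' 55
python3 -m creep '[[10,0,0,0.1,0,0,0],[10,0,0,0.2,0,0,0],[10,0,0,0.3,0,0,0],[10,0,0,0.3,0,0,0],[10,0,0,0.3,0,0,0],[10,0,0,0.4,0,0,0],[10,0,0,0.4,0,0,0],[10,0,0,0.4,0,0,0]]'

```

```text
time_s: 5.13
tcp_pos: [0.5094, 0.1941, 0.0768]
eef_rot: [180.0, 0.0, -179.0]
contact_force: [-0.8, -0.3, -0.5]
gripper_width: 0.0255
gripper_force: 0.0
time_s: 5.8
tcp_pos: [0.5094, 0.1941, 0.1379]
eef_rot: [180.0, 0.0, -179.0]
contact_force: [0.4, -0.1, -0.2]
gripper_width: 0.0226
gripper_force: 55.0
```

```bash

python3 - <<'E'
from h import *
st(); a=capture("scene"); b=capture("top")
print([ (x["conf"],x["bbox"]) for x in search_frame(a,"gouge")])
f=np.hstack([b["frame"][120:320,100:300],a["frame"][180:380,260:460]])
cv2.imwrite("pics/g2.png",cv2.resize(f[:,:,::-1],None,fx=2,fy=2,interpolation=cv2.INTER_CUBIC))
E
```

```text
5.8 [0.5094 0.1941 0.1379] [ 1.7998e+02  3.0000e-02 -1.7904e+02] [ 0.4 -0.1 -0.2] 0.0226 54.993438720703125
[(0.65, [311.4, 220.8, 377.2, 291.2])]
```

View pics/g2.png

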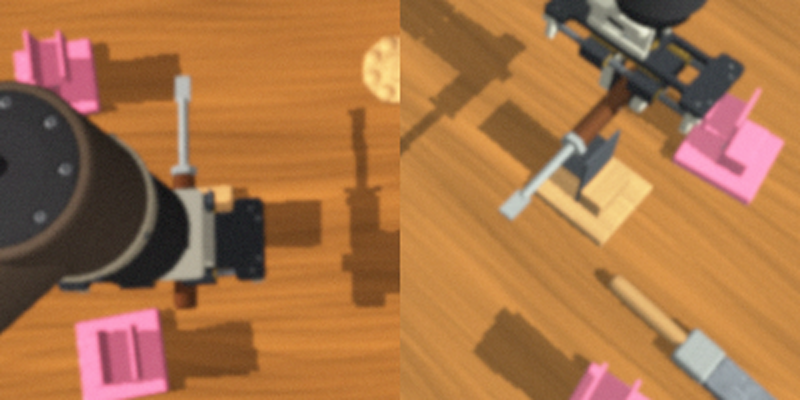

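The gouge is lifted clear of the hook and held near its rear third. I'll raise it a little more and carry it to free bench at about y = 0.05.

```bash

python3 -m creep '[[10,0,0,0.5,0,0,0],[10,0,-0.2,0.5,0,0,0],[10,-0.2,-0.5,0,0,0,0],[10,-0.2,-0.8,0,0,0,0],[10,-0.2,-0.8,0,0,0,0],[10,-0.2,-0.8,0,0,0,0],[10,-0.2,-0.8,0,0,0,0],[10,-0.2,-0.8,0,0,0,0]]'
python3 -m creep '[[10,0,-0.6,0,0,0,0],[10,0,-0.4,0,0,0,0],[10,0,-0.06,-0.3,0,0,0],[10,0,0,-0.6,0,0,0],[10,0,0,-0.6,0,0,0],[10,0,0,-0.4,0,0,0],[10,0,0,-0.1,0,0,0],[10,0,0,0,0,0,0]]'
cat > m2.py <<'E'
from fit import *
import sys
st(); a=capture("scene"); b=capture("top")
s=r.get_state(); x,y,z=s["tcp_pos"]
res=[]
for c in(a,b):
    L=outline_of(c,"gouge"); print([(round(q["conf"],2),np.round(q["bbox"]).tolist()) for q in L])
    if L: res.append((c,L[0]))
np.set_printoptions(suppress=True)
# line fit: only the blade/shank/handle seen; centreline match via mask pixels: model rendered, clipped to bbox of observation
def cost(p):
    e=0
    for c,q in res:
        m=q["region"].astype(np.float32); g=render(c,T(p,GOUGE)); bb=np.round(q["bbox"]).astype(int)
        k=np.zeros_like(m); k[max(bb[1]-4,0):bb[3]+5,max(bb[0]-4,0):bb[2]+5]=1
        dil=cv2.dilate(m,np.ones((5,5)))
        e+=(np.abs(g-m)*np.where(k>0,1,.0)).sum()/m.sum()
    return e
p0=np.array([x+.056,y,z+.009,np.radians(s["eef_rot"][2]+180),0.])
S0=np.array([.01,.01,.01,.05,.06])
o=min((minimize(lambda v:cost(p0+v*S0),np.zeros(5),method="Nelder-Mead",options=dict(initial_simplex=k*np.vstack([np.zeros(5),np.eye(5)]),xatol=.01,fatol=1e-4,maxiter=400)) for k in(1,-1)),key=lambda o:o.fun)
p=p0+o.x*S0; print("gouge",np.round(p[:3]*1e3,1),np.round(np.degrees(p[3:]),2),round(o.fun,3))
tip=T(p,[np.array([[.143,0,0],[-.115,0,0]])])[0]; print("tip,rear",np.round(tip*1e3,1).tolist())
E
python3 m2.py
```

```text
time_s: 6.62
tcp_pos: [0.4775, 0.0741, 0.1604]
eef_rot: [-180.0, -0.1, -179.1]
contact_force: [0.0, -0.8, -1.0]
gripper_width: 0.0228
gripper_force: 55.0
time_s: 7.28
tcp_pos: [0.4785, 0.0496, 0.1102]
eef_rot: [-179.9, -0.1, -179.0]
contact_force: [0.9, 0.4, -1.0]
gripper_width: 0.0228
gripper_force: 55.0
7.28 [0.4785 0.0496 0.1102] [-1.7994e+02 -1.4000e-01 -1.7904e+02] [ 0.9  0.4 -1. ] 0.0228 54.99194920063019
[(0.64, [271.0, 186.0, 332.0, 245.0])]
[(0.53, [256.0, 173.0, 267.0, 288.0])]
gouge [536.9  49.9 116.4] [ 1.3  -0.62] 4.362
tip,rear [[679.8, 53.1, 117.9], [421.9, 47.3, 115.1]]
```

```bash

python3 -m creep '[[10,0,0,-0.4,0,0,0],[10,0,0,-0.7,0,0,0],[10,0,0,-0.8,0,0,0],[10,0,0,-0.8,0,0,0],[10,0,0,-0.6,0,0,0],[10,0,0,-0.4,0,0,0],[10,0,0,-0.1,0,0,0],[10,0,0,0,0,0,0]]'
python3 -m creep '[[10,0,0,-0.04,0,0,0],[10,0,0,-0.04,0,0,0],[10,0,0,0,0,0,0]]'
python3 -m creep '[[10,0,0,-0.04,0,0,0],[10,0,0,-0.04,0,0,0],[10,0,0,0,0,0,0]]'
```

```text
time_s: 8.15
tcp_pos: [0.4793, 0.05, 0.0164]
eef_rot: [-180.0, -0.0, -179.0]
contact_force: [0.6, -0.0, -0.9]
gripper_width: 0.0232
gripper_force: 55.0
time_s: 8.4
tcp_pos: [0.4798, 0.0503, 0.0152]
eef_rot: [180.0, 0.1, -179.0]
contact_force: [0.1, -0.1, -0.5]
gripper_width: 0.0229
gripper_force: 55.0
time_s: 8.65
tcp_pos: [0.4794, 0.05, 0.0126]
eef_rot: [180.0, 0.0, -179.0]
contact_force: [0.4, -0.1, -0.3]
gripper_width: 0.0224
gripper_force: 55.0
```

```bash

python3 -m creep '[[10,0,0,-0.06,0,0,0],[10,0,0,-0.06,0,0,0],[10,0,0,0,0,0,0]]'
python3 -m creep '[[10,0,0,-0.06,0,0,0],[10,0,0,0,0,0,0],[10,0,0,0,0,0,0]]'
python3 -m creep '[[10,0,0,-0.05,0,0,0],[10,0,0,0,0,0,0],[10,0,0,0,0,0,0]]'
```

```text
time_s: 8.9
tcp_pos: [0.4792, 0.0499, 0.0093]
eef_rot: [-180.0, -0.0, -179.0]
contact_force: [-0.0, 0.1, 0.1]
gripper_width: 0.0226
gripper_force: 55.0
time_s: 9.15
tcp_pos: [0.4793, 0.05, 0.0079]
eef_rot: [-180.0, -0.0, -179.0]
contact_force: [-1.1, 0.4, -1.0]
gripper_width: 0.023
gripper_force: 55.0
time_s: 9.4
tcp_pos: [0.4793, 0.05, 0.0068]
eef_rot: [-180.0, -0.0, -179.0]
contact_force: [-0.3, -0.4, -0.6]
gripper_width: 0.0227
gripper_force: 55.0
```

```bash

python3 -m creep '[[10,0,0,-0.05,0,0,0],[10,0,0,0,0,0,0],[10,0,0,0,0,0,0]]'
python3 -m creep '[[10,0,0,-0.05,0,0,0],[10,0,0,0,0,0,0],[10,0,0,0,0,0,0]]'
python3 -m creep '[[10,0,0,-0.04,0,0,0],[10,0,0,0,0,0,0],[10,0,0,0,0,0,0]]'
```

```text
time_s: 9.65
tcp_pos: [0.4792, 0.05, 0.0055]
eef_rot: [-180.0, -0.0, -179.0]
contact_force: [-0.3, -0.2, -1.1]
gripper_width: 0.0227
gripper_force: 55.0
time_s: 9.9
tcp_pos: [0.4794, 0.05, 0.0043]
eef_rot: [180.0, 0.0, -179.0]
contact_force: [0.4, 1.0, -0.7]
gripper_width: 0.0229
gripper_force: 55.0
time_s: 10.15
tcp_pos: [0.4794, 0.0501, 0.0039]
eef_rot: [180.0, 0.0, -179.0]
contact_force: [-2.1, 1.1, 7.1]
gripper_width: 0.0225
gripper_force: 55.0
```

```bash

python3 -m creep '[[30,0,0,0,0,0,0],[40,0,0,0,0,0,0],[50,0,0,0,0,0,0],[60,0,0,0,0,0,0],[60,0,0,0,0,0,0]]'
python3 -m creep '[[60,0,0,0.3,0,0,0],[60,0,0,1,0,0,0],[60,0,0,1,0,0,0],[60,0,0,1,0,0,0],[60,-0.6,-1,1,0,0,0],[60,-0.6,-1,0,0,0,0],[60,-0.4,-1,0,0,0,0],[60,0,-1,0,0,0,0]]'
python3 m2.py
python3 - <<'E'
from h import *
a=capture("scene"); b=capture("top")
f=np.hstack([b["frame"][120:320,160:400],a["frame"][130:330,200:440]])
cv2.imwrite("pics/g3.png",cv2.resize(f[:,:,::-1],None,fx=1.6,fy=1.6,interpolation=cv2.INTER_CUBIC))
E
```

```text
time_s: 10.57
tcp_pos: [0.4793, 0.05, 0.0032]
eef_rot: [-180.0, -0.0, -179.0]
contact_force: [-0.1, -0.9, -0.4]
gripper_width: 0.0507
gripper_force: 0.0
time_s: 11.23
tcp_pos: [0.4374, -0.0509, 0.1119]
eef_rot: [179.9, 0.1, -179.0]
contact_force: [-0.1, -0.5, -0.6]
gripper_width: 0.0599
gripper_force: 0.0
11.23 [ 0.4374 -0.0509  0.1119] [ 1.7995e+02  6.0000e-02 -1.7900e+02] [-0.1 -0.5 -0.6] 0.0599 0.0
[(0.79, [270.0, 198.0, 341.0, 268.0])]
[(0.64, [258.0, 184.0, 268.0, 257.0])]
gouge [494.5 -52.2 130.6] [0.84 0.  ] 2.0
tip,rear [[637.5, -50.1, 130.6], [379.5, -53.8, 130.6]]
```

View pics/g3.png

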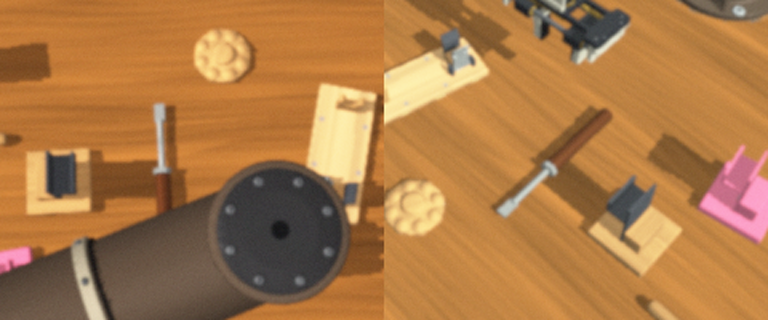

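The gouge lies flat and released on clear bench. The scene view shows all of it; the top view has its rear hidden by the arm. I'll refit it at z = 12 mm.

```bash
cat > m3.py <<'E'
from fit import *
a=capture("scene");b=capture("top"); m=outline_of(a,"gouge")[0]["region"].astype(np.float32)
p,e=fit([(a,m)],GOUGE,[.536,.05,.012,.02,0],[0,1,3],[.01,.01,.05]); print(np.round(p*1e3,1),np.degrees(p[3]),e)
tip=T(p,[np.array([[.143,0,0]])])[0]
L=outline_of(b,"gouge"); print("tip top px pred",proj(b,tip),L and L[0]["bbox"])
E
python3 m3.py
```

```text
[537.4  50.9  12.   20.    0. ] 1.1440316828248207 0.10148674249649048
tip top px pred [[258.69659251 184.57695308]] [257.6, 185.1, 268.8, 250.5]
```

```bash

python3 -m creep '[[60,0.5,0.6,0,0,0,0],[60,0.6,1,0,0,0,0],[60,0.6,1,0,0,0,0],[60,0.6,1,0,0,0,0],[60,0.25,0.45,-0.2,0,0,0],[60,0,0,-0.5,0,0,0],[60,0,0,-0.8,0,0,0],[60,0,0,-0.8,0,0,0]]'
python3 -m creep '[[60,0,0,-0.8,0,0,0],[60,0,0,-0.6,0,0,0],[60,0,0,-0.4,0,0,0],[60,0,0,-0.2,0,0,0],[60,0,0,0,0,0,0]]'
```

```text
time_s: 12.4
tcp_pos: [0.5036, 0.0524, 0.0527]
eef_rot: [180.0, 0.1, -179.0]
contact_force: [0.5, -0.4, -0.5]
gripper_width: 0.0599
gripper_force: 0.0
time_s: 12.82
tcp_pos: [0.5026, 0.0512, 0.0023]
eef_rot: [-179.9, -0.1, -179.0]
contact_force: [-0.2, 0.0, 1.0]
gripper_width: 0.0601
gripper_force: 0.0
```

```bash

python3 -m creep '[[50,0,0,0.04,0,0,0],[35,0,0,0,0,0,0],[20,0,0,0,0,0,0],[10,0,0,0,0,0,0],[10,0,0,0,0,0,0],[10,0,0,0,0,0,0],[10,0,0,0,0,0,0],[10,0,0,0,0,0,0]]' 58
```

```text
time_s: 13.48
tcp_pos: [0.5033, 0.0513, 0.0046]
eef_rot: [180.0, 0.0, -179.0]
contact_force: [-1.2, 0.1, 4.9]
gripper_width: 0.0227
gripper_force: 58.0
```

```bash

python3 -m creep '[[10,0,0,0.2,0,0,0],[10,0,0,0.5,0,0,0],[10,0,0,0.8,0,0,0],[10,0,0,0.8,0,0,0],[10,0,0,0.8,0,0,0],[10,0,0,0.8,0,0,0],[10,0,-0.3,0.7,0,0,0],[10,0,-0.6,0.4,0,0,0]]'
python3 -m creep '[[10,0.2,-0.9,0,0,0,-1.6],[10,0.2,-1,0,0,0,-1.6],[10,0.3,-1,0,0,0,-1.6],[10,0.3,-1,0,0,0,-2],[10,0.3,-1,0,0,0,-2],[10,0.3,-1,0,0,0,-2],[10,0.3,-1,0,0,0,-2],[10,0.2,-1,0,0,0,-2]]'
python3 -m creep '[[10,0.03,-0.8,0,0,0,0],[10,0,-0.6,0,0,0,0],[10,0,-0.5,0,0,0,0],[10,0,-0.18,0,0,0,0],[10,0,0,0,0,0,0],[10,0,0,0,0,0,0]]'
cat > m4.py <<'E'
from fit import *
st(); a=capture("scene");b=capture("top"); s=r.get_state(); x,y,z=s["tcp_pos"]; yaw=np.radians(s["eef_rot"][2]+180)
yaw=(yaw+np.pi)%(2*np.pi)-np.pi
g=np.array([x+.034*np.cos(yaw),y+.034*np.sin(yaw),z+.0085,yaw,0])
c=np.array([.5895,-.2288,0,np.radians(-13.8),0])
d=g-c; R=Ro.from_euler("z",c[3]).as_matrix(); print("gouge in cradle mm",np.round(R.T@d[:3]*1e3,1),"dyaw",np.degrees(d[3]))
# visible blade tip
tp=T(g,[np.array([[.143,0,0],[.038,0,0]])])[0]
for n,cc in(("scene",a),("top",b)):
    L=outline_of(cc,"gouge"); print(n,"pred tip/shank px",np.round(proj(cc,tp),1).tolist(),[(round(q["conf"],2),np.round(q["bbox"]).tolist()) for q in L])
    for q in T(g,GOUGE)+T(c,CRADLE[:1]+CRADLE[1:]): cv2.polylines(cc["frame"],[cv2.convexHull(np.round(proj(cc,q)).astype(np.int32))],True,(0,255,0),1) if 0 else None
f=np.hstack([b["frame"][130:290,290:450],a["frame"][100:260,140:300]])
cv2.imwrite("pics/%s.png"%__import__("sys").argv[1],cv2.resize(f[:,:,::-1],None,fx=2.5,fy=2.5,interpolation=cv2.INTER_CUBIC))
E
python3 m4.py c1
```

```text
time_s: 14.15
tcp_pos: [0.5039, 0.0295, 0.1317]
eef_rot: [180.0, 0.1, -178.9]
contact_force: [0.1, -0.6, -1.3]
gripper_width: 0.0228
gripper_force: 58.0
time_s: 14.82
tcp_pos: [0.5557, -0.1701, 0.1293]
eef_rot: [-180.0, -0.0, 166.1]
contact_force: [0.3, 0.4, -1.5]
gripper_width: 0.0225
gripper_force: 58.0
time_s: 15.32
tcp_pos: [0.5561, -0.2204, 0.1293]
eef_rot: [180.0, -0.0, 166.1]
contact_force: [0.1, 0.2, -1.2]
gripper_width: 0.0227
gripper_force: 58.0
15.32 [ 0.5561 -0.2204  0.1293] [ 1.7999e+02 -2.0000e-02  1.6615e+02] [ 0.1  0.2 -1.2] 0.0227 57.99954950809479
gouge in cradle mm [ -0.3   0.7 137.9] dyaw 0.005156568787371503
scene pred tip/shank px [[165.0, 170.6], [204.2, 153.3]] [(0.94, [165.0, 145.0, 230.0, 174.0])]
top pred tip/shank px [[392.9, 144.4], [386.4, 187.9]] []
```

View pics/c1.png

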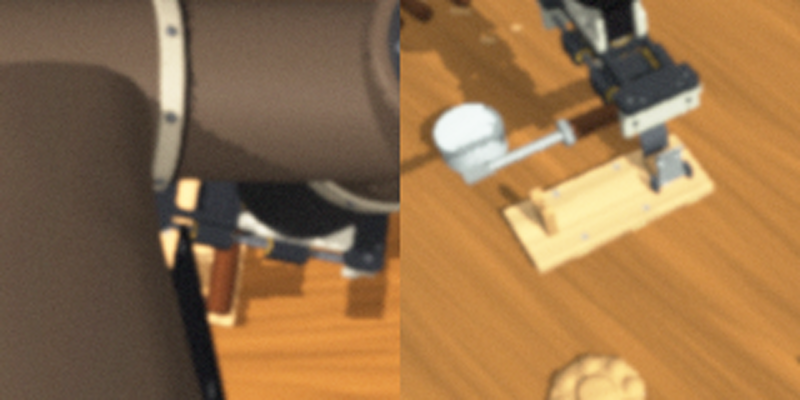

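The gouge is level above the cradle, its tip at about (167,172) px in the scene view, where the gripper pose predicts it. I'll lower it to just above the flares and measure again.

```bash

python3 -m creep '[[10,0,0,-0.2,0,0,0],[10,0,0,-0.4,0,0,0],[10,0,0,-0.5,0,0,0],[10,0,0,-0.5,0,0,0],[10,0,0,-0.3,0,0,0],[10,0,0,-0.1,0,0,0],[10,0,0,0,0,0,0],[10,0,0,0,0,0,0]]'
cat >> m4.py <<'E'
# scene fit of the visible part (shank+blade) at known height
m=outline_of(a,"gouge")[0]["region"].astype(np.float32)
fr=[GOUGE[1],GOUGE[2],GOUGE[3]]
front=render(a,T(g,fr)); reg=cv2.dilate(front,np.ones((11,11)))>0
back=render(a,T(g,[cyl(-115,30,14)])); reg&=~(back>0)
ys,xs=np.nonzero((m>.5)&reg); 
def line(img):
    ys,xs=np.nonzero((img>.5)&reg); P=np.c_[xs,ys].astype(np.float32); v=cv2.fitLine(P,cv2.DIST_L2,0,.01,.01).ravel(); return P.mean(0),np.degrees(np.arctan2(v[1],v[0]))
print("obs",line(m),"model",line(front))
for dy in(.002,): 
    g2=g.copy(); g2[0]-=dy*np.sin(c[3]); g2[1]+=dy*np.cos(c[3]); print("model +2mm y",line(render(a,T(g2,fr))))
g3=g.copy(); g3[4]=np.radians(1); print("pitch+1 (nose down)",line(render(a,T(g3,fr))))
E
python3 m4.py c2
```

```text
time_s: 16.18
tcp_pos: [0.5565, -0.2208, 0.0794]
eef_rot: [-180.0, -0.0, 166.2]
contact_force: [-0.4, 0.1, -0.9]
gripper_width: 0.0232
gripper_force: 58.0
16.18 [ 0.5565 -0.2208  0.0794] [-179.99   -0.    166.18] [-0.4  0.1 -0.9] 0.0232 57.99961566925049
gouge in cradle mm [ 0.4 -0.  88.4] dyaw -0.023554067619113734
scene pred tip/shank px [[169.0, 183.2], [206.7, 166.2]] [(0.67, [170.0, 154.0, 230.0, 189.0])]
top pred tip/shank px [[387.4, 151.8], [381.1, 193.1]] [(0.75, [369.0, 231.0, 379.0, 259.0])]
obs (array([188.25114, 175.     ], dtype=float32), np.float32(-24.963026)) model (array([188.24881, 174.4976 ], dtype=float32), np.float32(-24.334929))
model +2mm y (array([188.64151, 175.01888], dtype=float32), np.float32(-24.228094))
pitch+1 (nose down) (array([188.47318, 174.82927], dtype=float32), np.float32(-24.957645))
```

View pics/c2.png

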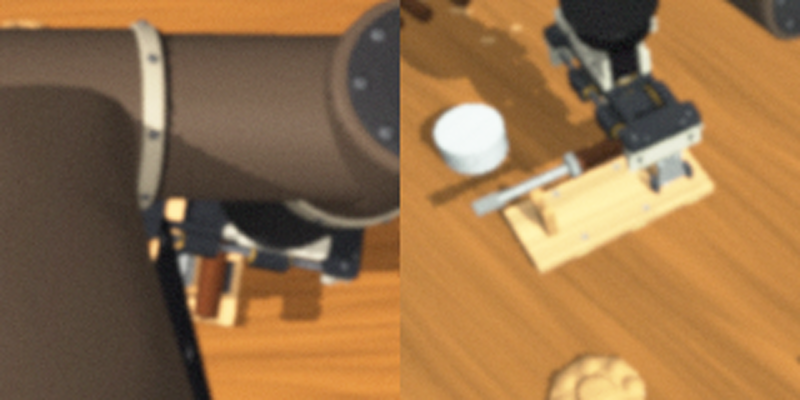

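Prediction and picture agree to about 1 mm, with the nose down by about 1° at most. I'll lower it into the flares slowly, watching the force.

```bash

python3 -m creep '[[10,0,0,-0.15,0,0,0],[10,0,0,-0.2,0,0,0],[10,0,0,-0.2,0,0,0],[10,0,0,-0.2,0,0,0],[10,0,0,-0.1,0,0,0],[10,0,0,0,0,0,0]]'
python3 -m creep '[[10,0,0,-0.08,0,0,0],[10,0,0,-0.08,0,0,0],[10,0,0,-0.08,0,0,0],[10,0,0,0,0,0,0]]'
python3 - <<'E'
from h import *
st()
E
```

```text
time_s: 16.93
tcp_pos: [0.5557, -0.2206, 0.0569]
eef_rot: [-180.0, -0.1, 166.2]
contact_force: [0.2, 0.5, -0.2]
gripper_width: 0.0228
gripper_force: 58.0
time_s: 17.27
tcp_pos: [0.5564, -0.2211, 0.052]
eef_rot: [-180.0, 0.0, 166.2]
contact_force: [-0.3, -2.4, -0.6]
gripper_width: 0.0227
gripper_force: 58.0
17.27 [ 0.5564 -0.2211  0.052 ] [-1.7998e+02  2.0000e-02  1.6617e+02] [-0.3 -2.4 -0.6] 0.0227 58.00152897834778
```

```bash

python3 -m creep '[[10,0,0,-0.06,0,0,0],[10,0,0,-0.06,0,0,0],[10,0,0,0,0,0,0]]'
python3 -m creep '[[10,0,0,-0.06,0,0,0],[10,0,0,-0.06,0,0,0],[10,0,0,0,0,0,0]]'
python3 -m creep '[[10,0,0,-0.06,0,0,0],[10,0,0,-0.06,0,0,0],[10,0,0,0,0,0,0]]'
```

```text
time_s: 17.52
tcp_pos: [0.5566, -0.2207, 0.0491]
eef_rot: [180.0, 0.0, 166.2]
contact_force: [0.4, -0.9, 1.8]
gripper_width: 0.0225
gripper_force: 58.0
time_s: 17.77
tcp_pos: [0.5566, -0.2206, 0.0458]
eef_rot: [180.0, 0.0, 166.2]
contact_force: [0.8, 0.8, 1.1]
gripper_width: 0.0227
gripper_force: 58.0
time_s: 18.02
tcp_pos: [0.5561, -0.2206, 0.0425]
eef_rot: [180.0, -0.0, 166.2]
contact_force: [0.4, 0.7, -0.4]
gripper_width: 0.0228
gripper_force: 58.0
```

```bash

python3 -m creep '[[10,0,0,-0.06,0,0,0],[10,0,0,-0.06,0,0,0],[10,0,0,0,0,0,0]]'
python3 -m creep '[[10,0,0,-0.06,0,0,0],[10,0,0,0,0,0,0],[10,0,0,0,0,0,0]]'
python3 -m creep '[[10,0,0,-0.06,0,0,0],[10,0,0,0,0,0,0],[10,0,0,0,0,0,0]]'
python3 m4.py c3
```

```text
time_s: 18.27
tcp_pos: [0.5559, -0.2206, 0.0395]
eef_rot: [180.0, -0.0, 166.2]
contact_force: [0.4, 1.4, -0.7]
gripper_width: 0.0223
gripper_force: 58.0
time_s: 18.52
tcp_pos: [0.5561, -0.2206, 0.0383]
eef_rot: [180.0, -0.0, 166.2]
contact_force: [0.2, 1.6, -0.8]
gripper_width: 0.0229
gripper_force: 58.0
time_s: 18.77
tcp_pos: [0.5563, -0.2207, 0.0376]
eef_rot: [-180.0, 0.0, 166.2]
contact_force: [-1.3, 1.3, 4.6]
gripper_width: 0.0229
gripper_force: 58.0
18.77 [ 0.5563 -0.2207  0.0376] [-1.8000e+02  2.0000e-02  1.6618e+02] [-1.3  1.3  4.6] 0.0229 58.002628684043884
gouge in cradle mm [-0.1 -0.1 46.1] dyaw -0.026239533218433277
scene pred tip/shank px [[172.8, 193.2], [209.1, 176.5]] [(0.61, [172.0, 168.0, 233.0, 199.0])]
top pred tip/shank px [[382.8, 157.8], [376.7, 197.4]] [(0.76, [366.0, 232.0, 376.0, 258.0])]
obs (array([192.13637, 184.4026 ], dtype=float32), np.float32(-24.580141)) model (array([190.7789, 184.9196], dtype=float32), np.float32(-24.631882))
model +2mm y (array([191.30302, 185.34848], dtype=float32), np.float32(-24.22559))
pitch+1 (nose down) (array([191.06532, 185.15578], dtype=float32), np.float32(-25.388065))
```

View pics/c3.png

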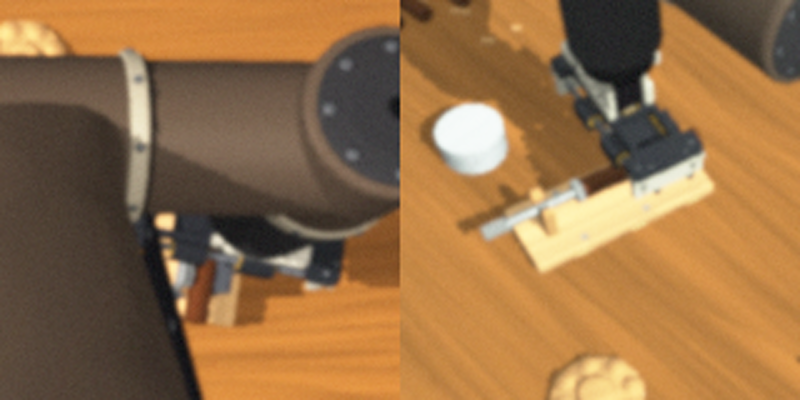

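Shank in the notch and handle level, about 1 mm above home with contact just starting. I'll press it home.

```bash

python3 -m creep '[[10,0,0,-0.04,0,0,0],[10,0,0,0,0,0,0],[10,0,0,0,0,0,0]]'
python3 -m creep '[[10,0,0,-0.04,0,0,0],[10,0,0,0,0,0,0],[10,0,0,0,0,0,0]]'
```

```text
time_s: 19.27
tcp_pos: [0.5564, -0.2207, 0.0375]
eef_rot: [-180.0, 0.0, 166.2]
contact_force: [-4.9, 4.3, 13.2]
gripper_width: 0.0226
gripper_force: 58.0
time_s: 19.52
tcp_pos: [0.5564, -0.2207, 0.0374]
eef_rot: [-180.0, 0.1, 166.2]
contact_force: [-7.3, 6.3, 22.0]
gripper_width: 0.023
gripper_force: 58.0
```

```bash

python3 -m creep '[[10,0,0,0.06,0,0,0],[30,0,0,0,0,0,0],[45,0,0,0,0,0,0],[50,0,0,0,0,0,0],[50,0,0,0,0,0,0],[50,0,0,0.1,0,0,0]]'
python3 -m creep '[[50,0,0,0.4,0,0,0],[50,0,0,0.8,0,0,0],[50,0,0,1,0,0,0],[50,0,0,1,0,0,0],[50,0,0,1,0,0,0],[50,0,0,1,0,0,0],[50,-0.5,0.9,0.6,0,0,0],[50,-0.5,1,0.2,0,0,0]]'
python3 -m creep '[[50,-0.5,1,0,0,0,0],[50,-0.5,1,0,0,0,0],[50,-0.5,1,0,0,0,0],[50,-0.5,1,0,0,0,0],[50,-0.5,1,0,0,0,0],[50,0,1,0,0,0,0],[50,0,0.5,0,0,0,0],[50,0,0,0,0,0,0]]'
cat > m5.py <<'E'
from fit import *
a=capture("scene");b=capture("top")
for n,c in(("scene",a),("top",b)):
    L=outline_of(c,"gouge"); print(n,[(round(q["conf"],2),np.round(q["bbox"]).tolist()) for q in L])
    if n=="scene": oa=(a,L[0]["region"].astype(np.float32))
    elif L: ob=(b,L[0]["region"].astype(np.float32))
    J=search_frame(c,"jaw"); print("jaw",[(round(q["conf"],2),np.round(q["bbox"]).tolist()) for q in J])
p0=[.5895,-.2288,.045,np.radians(-13.8),0]
for obs in([oa],[ob],[oa,ob]):
    p,e=fit(obs,GOUGE,p0,[0,1,3],[.005,.005,.03]); print(np.round(p[:3]*1e3,1),np.degrees(p[3]),round(e,3))
p,e=fit([oa,ob],GOUGE,p0,[0,1,2,3,4],[.005,.005,.005,.03,.03]); print(np.round(p[:3]*1e3,1),np.degrees(p[3:]),round(e,3))
f=np.hstack([b["frame"][150:280,320:430],a["frame"][130:260,160:290]])
cv2.imwrite("pics/d1.png",cv2.resize(f[:,:,::-1],None,fx=3.3,fy=3.3,interpolation=cv2.INTER_CUBIC))
E
python3 m5.py
```

```text
time_s: 20.02
tcp_pos: [0.5559, -0.2208, 0.0383]
eef_rot: [-180.0, -0.1, 166.2]
contact_force: [-0.4, -0.1, 0.4]
gripper_width: 0.0483
gripper_force: 0.0
time_s: 20.68
tcp_pos: [0.5327, -0.1739, 0.1926]
eef_rot: [180.0, 0.3, 166.1]
contact_force: [0.5, 0.8, 0.0]
gripper_width: 0.05
gripper_force: 0.0
time_s: 21.35
tcp_pos: [0.469, -0.0088, 0.1903]
eef_rot: [179.9, 0.1, 166.3]
contact_force: [-0.6, 0.9, -0.6]
gripper_width: 0.0499
gripper_force: 0.0
scene [(0.73, [184.0, 151.0, 265.0, 208.0]), (0.62, [171.0, 151.0, 261.0, 197.0])]
jaw [(0.43, [239.0, 160.0, 252.0, 175.0])]
top [(0.84, [364.0, 156.0, 387.0, 259.0])]
jaw []
[ 619.2 -199.    45. ] -26.818547492018627 0.634
[ 589.6 -230.1   45. ] -13.914842921782771 0.117
[ 589.8 -230.2   45. ] -13.89124700090989 1.099
[ 589.  -229.3   47.9] [-14.03246468   0.29575458] 1.099
```

View pics/d1.png

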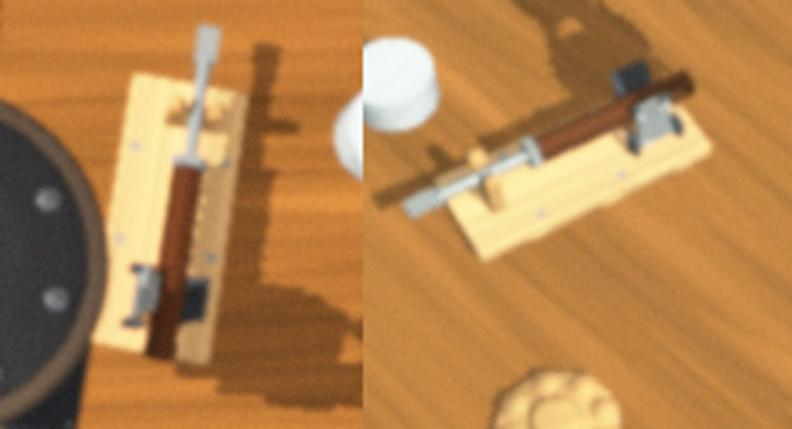

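```bash
sed -i 's/L\[0\]\["region"\].astype(np.float32))$/L[0]["region"].astype(np.float32))/; s/oa=(a,L\[0\]/oa=(a,min(L,key=lambda q:q["bbox"][0])/' m5.py
cat >> m5.py <<'E'
for dz,pi in((0,0),(.004,0),(.008,0),(.004,3.),(.004,-3.)):
    q,e=fit([oa,ob],GOUGE,[.5895,-.2295,.045+dz,np.radians(-13.8),np.radians(pi)],[0,1,3],[.003,.003,.02]); print("dz",dz,"pitch",pi,np.round(q[:3]*1e3,1),round(e,3))
E
python3 m5.py
```

```text
scene [(0.66, [173.0, 152.0, 262.0, 197.0]), (0.53, [153.0, 141.0, 186.0, 169.0]), (0.25, [327.0, 239.0, 386.0, 302.0])]
jaw []
top [(0.67, [422.0, 176.0, 456.0, 205.0]), (0.55, [364.0, 159.0, 388.0, 260.0])]
jaw [(0.54, [362.0, 233.0, 367.0, 246.0])]
[ 589.5 -228.8   45. ] -13.8 1.0
[ 589.5 -228.8   45. ] -13.8 1.0
[ 589.5 -228.8   45. ] -13.8 2.0
[ 589.5 -228.8   45. ] [-13.8   0. ] 2.0
dz 0 pitch 0 [ 589.5 -229.5   45. ] 2.0
dz 0.004 pitch 0 [ 589.5 -229.5   49. ] 2.0
dz 0.008 pitch 0 [ 589.5 -229.5   53. ] 2.0
dz 0.004 pitch 3.0 [ 589.5 -229.5   49. ] 2.0
dz 0.004 pitch -3.0 [ 589.5 -229.5   49. ] 2.0
```

Wrong detections were selected, so I'll choose by nearness to the expected box.

```bash
python3 - <<'E'
s=open('m5.py').read()
s=s.replace('min(L,key=lambda q:q["bbox"][0])["region"]','near(L,(217,174))["region"]').replace('ob=(b,L[0]["region"]','ob=(b,near(L,(376,208))["region"]')
s=s.replace('a=capture','def near(L,c): return min(L,key=lambda q:np.hypot((q["bbox"][0]+q["bbox"][2])/2-c[0],(q["bbox"][1]+q["bbox"][3])/2-c[1]))\na=capture',1)
open('m5.py','w').write(s)
E
python3 m5.py
```

```text
scene [(0.66, [172.0, 151.0, 263.0, 198.0])]
jaw [(0.71, [241.0, 160.0, 250.0, 174.0])]
top [(0.72, [360.0, 155.0, 387.0, 259.0]), (0.46, [176.0, 211.0, 218.0, 242.0])]
jaw [(0.48, [361.0, 232.0, 369.0, 244.0])]
[ 588.5 -228.8   45. ] -14.141373497601029 0.186
[ 589.2 -230.1   45. ] -13.96468381782987 0.102
[ 589.6 -230.2   45. ] -13.887643476355654 0.303
[ 588.8 -230.5   42.9] [-13.93765343  -0.21604179] 0.284
dz 0 pitch 0 [ 589.3 -230.    45. ] 0.298
dz 0.004 pitch 0 [ 589.2 -228.6   49. ] 0.397
dz 0.008 pitch 0 [ 589.8 -227.7   53. ] 0.52
dz 0.004 pitch 3.0 [ 589.5 -228.9   49. ] 0.383
dz 0.004 pitch -3.0 [ 590.  -228.8   49. ] 0.449
```

```bash
python3 -c "
from h import *
st(); print(close_job())"
```

```text
22.25 [ 0.4688 -0.0107  0.189 ] [180.    -0.   166.16] [ 0.2 -0.1 -0.2] 0.0496 0.0
the job is handed in; nothing more can be done
None
```

The gouge was lifted off its hook, laid flat and released on the bench, then retaken and pressed into the honing cradle; the job was handed in at 22 s. Camera fits put it level within about 1–2 mm of the seat; that the jaw closed is inferred from that height, not measured, and no move went near the tin, rosette or brush.

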